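# Draw the flat battery out of the drive unit's side bay and bed it on the charger

### The arm

A 7-joint arm with a two-finger parallel gripper is mounted at the origin on the work surface. World frame = base frame: x ahead of the robot, y to its left, z up, the work surface at z = 0. Lengths are in m, angles in rad, forces in N, time in s.
With the tool pointing down it reaches from about 0.4 to 0.85 m from the base axis. Payload 10.4 kg.
Tool frame: the origin (TCP) lies between the finger pads; the fingertips stand 17 mm ahead of it and the grasp point (between the pads) lies 2 mm behind it; y points along the fingers, z is the direction in which the jaws open and shut, and the axes are right-handed (so a half turn about y gives the same grasp; the last joint's range is limited). The gripper opens to 85 mm and grips with 20 to 120 N. Pads are 22 mm wide; open, the fingers measure 114 mm over their backs; the gripper's body (76 mm by 85 mm) begins 54 mm behind the grasp point. The pads swing forward as they close: fully open they stand 13 mm farther back than shut.
Start: joints at [-1.156, 0.332, -0.065, 1.46, 0.022, 1.35, -0.088], TCP at [0.265, 0.566, 0.248] pointing down, gripper open.
Joint ranges: [-2.6, 2.6], [-0.5, 2.12], [-1.47, 1.34], [0.16, 2.42], [-1.27, 4.41], [0.06, 2.06], [-2.6, 2.6]. Speed limits (rad/s): [2.22, 2.22, 2.79, 2.79, 3.14, 3.14, 3.14].

### API

Orientations are given as a rotation vector (axis times angle).
In Python, from rig import ctrl, get_image gives the robot as it stands.
- The arm moves only by the tool servo_tool, never from a script. Its argument "series" is a list of rows, each a list of 7 numbers: the turn, a rotation vector about the tool's x, y, z in rad, then the shift along the tool's x, y, z in cm, then the closure, from 0 (fully open) to 1 (shut). In form: [[wx, wy, wz, x, y, z, claw], ...]. A call has 1 to 10 rows; each row shifts and turns the commanded pose from where the row before left it, along the tool's axes as they then stand; what a row does not reach is not made up. A row lasts 1/12 s, in which the tool goes at most 41.7 mm and 7.16 degrees, less where a joint would pass 70% of its speed; a pose out of reach is approached as far as the arm can. A call is refused whole if a number of a shift passes 4.17 or a number of a turn 0.125, either way. A call with a gripper value outside its range is refused whole. The fingers move at their own pace and stop on an object; the grip force is fixed at half the most. Time passes only in rows, so rows that do not move let the fingers close. It gives the time, the measured TCP pose, the force and the opening at its end, in the units of the state.
- ctrl.sense(): the state, without advancing time (a new reading comes with each control period).
- get_image(name): name is "scene" or "top" or "wrist"; returns a dict with "pixels" (384x512x3 uint8, red, green, blue), "range_z" (384x512 float32, m along the optical axis (not along the pixel's ray), 0 where there is no reading), "vfov" (degrees; the focal length in pixels is half the picture's height over the tangent of half this angle, whatever the lens; pixels are square), "cx", "cy" (the principal point, pixels), "position" and "rotation" of the camera in the world; the wrist camera has in their place "tool_from_camera" (4x4, takes a point from camera to tool coordinates, whose origin is the TCP and whose axes are the tool frame's). Camera axes: x right, y down, z forward; pixel columns grow to the right and rows downward; lengths in m; the calibration is good to about 2 mm. A picture is of the moment at which its call begins: read the wrist's pose just before it.
- ctrl.sign_off(): hands the job in, once; it reports no verdict.
The state is a dict: "t": time; "q": joint angles; "qvel": joint speeds; "effort": joint torques, N m; "ee_pos": TCP position; "orientation": TCP orientation; "ft_force": force on the tool from outside, world axes, zero at the start; "torque": the same for the moment, N m; "grip_width": finger opening in m.
Only numpy, scipy, OpenCV 4.12 (cv2) and the standard library are available. Lean on these libraries where they do the work, as an engineer would, in place of code of your own. Each camera call takes 0.05 s, during which the arm holds its last target.

### The job

Draw the spent battery pack out sideways through the open end of its bay under the conveyor drive unit, by its upturned pull tab, and lay it gently on the charger with its whole body on the deck and its pull tab hanging over the end away from the raised block. The charger's contact bar is stiff: press the pack down until the bar is fully in and the pack sits level on the deck, then let go. Leave the other things on the bench where they are.

Things in the scene. Friction and masses are not known exactly. Their poses are not given: they have to be found in the camera images.
- battery_center (a point): Centre of the loose black battery pack's body, half-way up (20 mm above its underside). Body 120 mm (x) x 58 mm (y) x 40 mm high, lying flat, 0.4 to 0.65 kg; a groove 10 mm wide, 7 mm deep crosses its top at x = +30 mm. Pack's axes: x along its length, -x towards the pull tab, z up.
- pull_tab (a point): Mid-point of the pull tab's inner face (facing the body), 108 mm from the body's centre along -x, 24 mm above the pack's underside; pack's axes. Tab: upright plate 12 mm thick, 50 mm wide, its top 44 mm above the underside, its foot 4 mm. A finger pushing on this face towards -x draws the pack out.
- tab_gap (a point): Middle of the open gap between the pack's body and its tab, 84 mm from the body's centre along -x, 24 mm above the underside; pack's axes. 48 mm long in x; closed fingers can enter it from above. Below it runs the neck that joins tab and body, 20 mm wide, 4 to 14 mm above the underside.
- bay: Fixed aluminium bay on the bench, 136 x 78 mm, roof 50 mm high; no floor, the pack lies on the bench. Inside 66 mm wide, 44 mm high, closed at the back. Origin on the bench under the home pack's body centre (to 1 mm), same x axis as the pack. A grey drive unit with a round motor stands on the roof from x = -10 mm back, to 170 mm high.
- bay_mouth (a point): Centre of the bay's open end, at x = -62 mm in the bay's axes, 22 mm up. The pack leaves only along the bay's -x; when home just its neck and tab stick out. A spring catch in the roof sits in the pack's groove: pulling free takes roughly 8 to 18 N, then it rubs. The pack is clear once its body's centre is 60 mm outside.
- charger: Fixed grey charger, origin on the bench under the centre of its flat deck. Deck 150 mm (x) x 84 mm (y), surface 18 mm above the bench. A raised block (84 mm wide, 30 mm above the bench) adjoins at x = +77 to +123 mm. The pack's body belongs over the deck's centre, x axes the same way: tab to -x, overhanging the deck's end.
- contact_bar (a joint): Brass contact bar across the charger's deck at x = +40 mm, 12 mm (x) x 44 mm (y). 0 = its top stands 10 mm above the deck, 0.010 m = pressed flush. Stiff, with no spring: it takes about 9 N to move, does not sink under the pack's weight, and stays where it is pushed.
- tape_roll_a_c (a point): Bystander: centre of a black tape roll lying flat, 100 mm across, 45 mm high.
- tape_roll_b_c (a point): Bystander: centre of a black tape roll lying flat, 90 mm across, 30 mm high.
- flat_bar_c (a point): Bystander: centre of a dark steel flat bar 160 x 40 x 8 mm.
- screwdriver_c (a point): Bystander: the screwdriver's handle.
- scraper_c (a point): Bystander: the scraper's (spatula's) handle.
- carton_c (a point): Bystander: centre of a small cardboard carton 90 x 80 x 60 mm.
- marker_c (a point): Bystander: centre of a white marker pen 120 mm long (lying), 18 mm thick.
Mind the look-alikes: they are no part of the job. Several things look just like the charger: the one meant starts farthest from the robot's base.

How it is judged:
On the way:
1. the pack is drawn out clear of the bay's open end (x of battery_center in the frame of bay below -0.122 m), for 0.1 s.
At the end, for the whole second after the job is handed in: The released pack lies on the deck: body centre within 17 mm along and 15 mm across of the deck centre, lined up within 0.15 rad, tab away from the raised block, level within 0.03 rad, underside within about 3 mm of the deck, contact bar pressed in more than 7.5 of its 10 mm (x of battery_center in the frame of charger between -0.017 and 0.017 m and y of battery_center in the frame of charger between -0.015 and 0.015 m and z of battery_center in the frame of charger between 0.033 and 0.0415 m and x of pull_tab in the frame of charger below -0.08 m and angle between the x axis of battery_center and the x axis of charger, either way round below 0.15 rad and angle between battery_center's own z axis and vertical below 0.03 rad and value of joint contact_bar above 0.0075 m); the robot touches nothing.
It fails at once if the pack is dropped or slammed onto the charger (more than 60 N between them) (contact force between battery and charger above 60 N).
It fails at once if another thing on the bench is moved by more than 40 mm (distance of any of tape_roll_a_c, tape_roll_b_c, flat_bar_c, screwdriver_c, scraper_c, carton_c, marker_c from where it was at the start of the episode above 0.04 m).
It also fails if it takes over 64 s, if anything falls off the work surface, if the arm or the gripper's body presses on something with over 40 N, if the wrist force passes 120 N, or if a joint passes its speed limit or range.

## Working session

There is one attempt and no reset: what is moved stays moved. The work goes in short steps, Python scripts to look and compute and a tool call to move; the robot and the scene stay as the last step left them, time stands still between calls to the robot, and variables do not carry over. Pictures are saved under pics/ and viewed, and the job is handed in when it is done.

Besides the shell and the picture viewer there is one more tool, called after "Emit:" as name(argument=value, ...), one argument or row to a line, values as JSON. servo_tool: Moves the arm, as the interface text tells. Its arguments: {"type":"object","properties":{"series":{"type":"array"}},"required":["series"]}

```bash
mkdir -p pics; ls; python3 - <<'E'
from rig import ctrl,get_image
import cv2,numpy as np,pickle
s=ctrl.sense();print({k:np.round(v,3) for k,v in s.items()})
for n in ["scene","top"]:
    d=get_image(n);pickle.dump(d,open(n+".pkl","wb"))
    cv2.imwrite(f"pics/{n}0.png",d["pixels"][...,::-1]);print(n,d["vfov"],d["position"],d["rotation"],d["cx"],d["cy"])
E
```

```text
pics
{'t': np.float64(0.0), 'q': array([-1.156,  0.333, -0.065,  1.461,  0.022,  1.35 , -0.089]), 'qvel': array([ 0.001,  0.   , -0.   , -0.   , -0.001,  0.001,  0.001]), 'effort': array([ 0.0000e+00, -6.2545e+01,  4.9000e-02, -3.9160e+01,  1.6000e-02,
        1.0000e-02,  0.0000e+00]), 'ee_pos': array([0.265, 0.566, 0.248]), 'orientation': array([-1.545,  0.344, -0.343]), 'ft_force': array([ 0.352, -0.764,  0.632]), 'torque': array([0.017, 0.013, 0.022]), 'grip_width': np.float64(0.086)}
scene 52.54406028681747 [ 1.12844726 -0.74663817  0.91275921] [-2.14055246 -0.84466568  0.37192642] 257.0545397679762 190.24467513396246
top 48.0116076940222 [0.3028642  0.02323018 1.20379613] [-2.14772472  2.14420256 -0.15402621] 256.19249598697206 190.92947250647433
```

View pics/scene0.png

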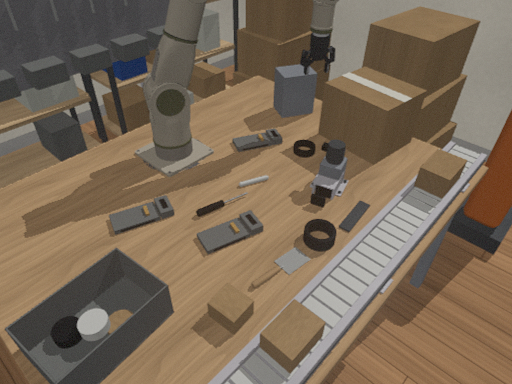

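View pics/top0.png

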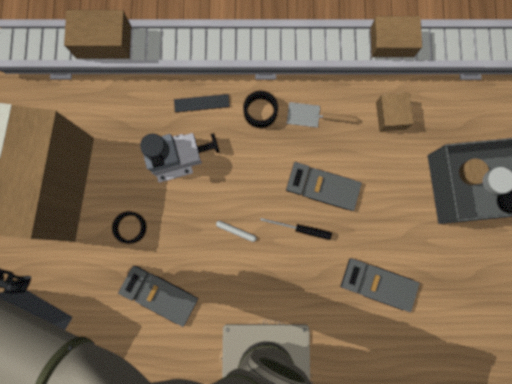

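Three charger look-alikes appear in the top view, at (325,186), (158,294) and (381,284). The base is near (268,365), so (325,186) is the farthest. I'll confirm that by measuring.

```bash
cat > h.py <<'E'
import numpy as np,cv2,pickle
from scipy.spatial.transform import Rotation as R
def cloud(d,pose=None):
    h,w=d["range_z"].shape;f=h/2/np.tan(np.radians(d["vfov"])/2)
    v,u=np.mgrid[:h,:w];z=d["range_z"]
    P=np.stack([(u-d["cx"])/f*z,(v-d["cy"])/f*z,z],-1)
    if "position" in d: return P@R.from_rotvec(d["rotation"]).as_matrix().T+d["position"] if np.size(d["rotation"])==3 else P@np.array(d["rotation"]).T+d["position"]
    T=d["tool_from_camera"];P=P@T[:3,:3].T+T[:3,3]
    return P@R.from_rotvec(pose[1]).as_matrix().T+pose[0]
E
python3 - <<'E'
from h import *
d=pickle.load(open("top.pkl","rb"));P=cloud(d)
for u,v in [(325,186),(158,294),(381,284),(170,155),(212,143),(400,200)]: print(u,v,P[v,u].round(3))
im=d["pixels"][...,::-1]
a=cv2.resize(im[120:220,270:380],None,fx=5,fy=5,interpolation=2)
b=cv2.resize(im[110:200,120:240],None,fx=5,fy=5,interpolation=2)
cv2.imwrite("pics/ca.png",a);cv2.imwrite("pics/cb.png",b)
E
```

```text
325 186 [ 0.489 -0.167  0.02 ]
158 294 [0.195 0.288 0.016]
381 284 [ 0.222 -0.312  0.019]
170 155 [0.558 0.25  0.102]
212 143 [0.612 0.15  0.016]
400 200 [ 0.453 -0.38  -0.002]
```

```bash
python3 - <<'E'
from h import *
d=pickle.load(open("top.pkl","rb"));P=cloud(d)
# charger deck z ~0.018
def reg(v0,v1,u0,u1,z0,z1):
    Q=P[v0:v1,u0:u1].reshape(-1,3);return Q[(Q[:,2]>z0)&(Q[:,2]<z1)]
for n,(v0,v1,u0,u1) in dict(c=(150,220,275,372)).items():
    for z0,z1 in [(0.010,0.036),(.012,.022),(.026,.034)]:
        Q=reg(v0,v1,u0,u1,z0,z1)
        r=cv2.minAreaRect((Q[:,:2]*1000).astype(np.float32));print(n,z0,z1,len(Q),r,Q[:,2].mean())
for z0,z1 in [(.003,.06),(.035,.048),(.048,.053)]:
    Q=reg(125,180,150,225,z0,z1); print(z0,z1,len(Q),cv2.minAreaRect((Q[:,:2]*1000).astype(np.float32)))
np.set_printoptions(linewidth=250)
print((P[125:185:2,135:225:3,2]*1000).astype(int))
E
```

```text
c 0.01 0.036 2145 ((490.91412353515625, -163.465087890625), (197.68280029296875, 88.64167022705078), 73.26355743408203) 0.020264719460949057
c 0.012 0.022 1537 ((490.5886535644531, -163.38916015625), (197.62124633789062, 87.90394592285156), 73.0802001953125) 0.017256229498643326
c 0.026 0.034 467 ((506.8053894042969, -110.56211853027344), (87.01596069335938, 84.21497344970703), 73.1160888671875) 0.029573300749818263
0.003 0.06 1244 ((589.7340698242188, 219.27334594726562), (158.44346618652344, 205.3442840576172), 0.07925011217594147)
0.035 0.048 281 ((586.2770385742188, 227.20030212402344), (80.07129669189453, 192.62388610839844), 15.669642448425293)
0.048 0.053 386 ((585.1829223632812, 227.25396728515625), (78.97315216064453, 177.84217834472656), 15.383952140808105)
[[   0    0    0    0    3   -1   -1   -1    3   -1    0    0   -1   -1   -1   -6   -1    0   -3    0    0    3    0   -3   -2    0    0   -4    1   -2]
 [  -1    1    0    0   -1    0   -4    1    1 1203   -1   -1    2    2   -5    0   -3    0    1    0    1    1   -1   -3    2   -3   -2    2   -7   -1]
 [   3    0   -4
[... 3568 characters left out ...]
3    0    0    7    0   -1   -3   -2   -4    2    2    0   -1    0    1    1    0    0]
 [   0    0    0    0    2    0    0    0    4 1203    5    4    0    2   -4   -5   -1    0   -3   -4    0   -4    1    2   -1    0    0   -2   -2   -4]
 [  -1    3   -2   -5    1    0   -4    2    5    5    2   -1   -2   -2    1   -1   -1    1   -1    0    0   -2   -1   -1   -2    0   -3    0    1   -1]
 [  -2    0    1   -3    0    0    0   -2    2    0   -1   -1    0   -2   -3    2    0    0    2    0    4   -2   -4   -4   -1    5   -1    0    0   -1]
 [  -3    1    2    0    2    0    0    2    0   -2   -3    0    0   -5   -2   -2    1    0    1   -3   -3    3    2    1   -4   -1   -2   -3   -1    3]]
```

View pics/ca.png

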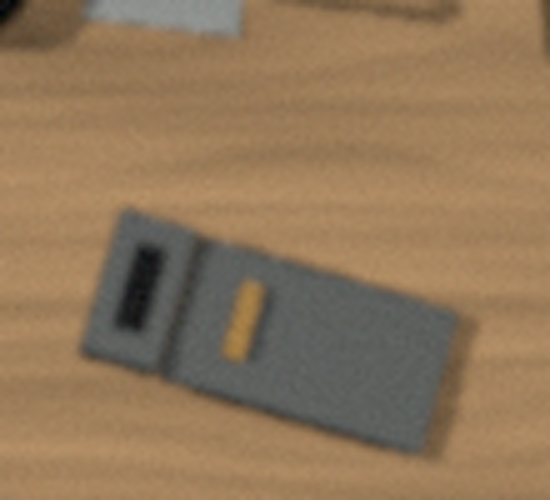

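View pics/cb.png

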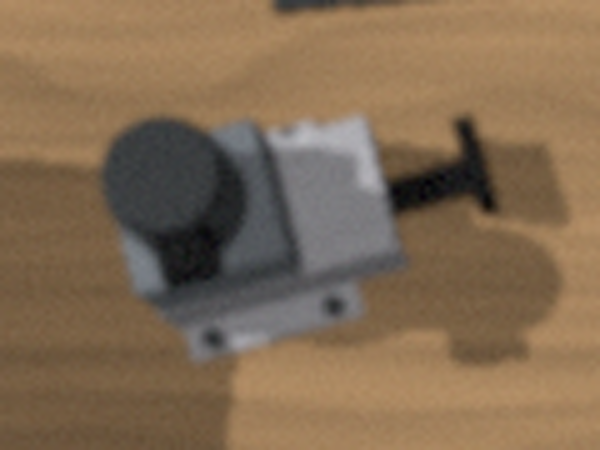

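```bash
python3 - <<'E'
from h import *
d=pickle.load(open("top.pkl","rb"));P=cloud(d)
A=P.reshape(-1,3)
def bx(xy0,xy1,z0,z1):
    return A[(A[:,0]>xy0[0])&(A[:,0]<xy1[0])&(A[:,1]>xy0[1])&(A[:,1]<xy1[1])&(A[:,2]>z0)&(A[:,2]<z1)]
Q=bx((.56,.11),(.68,.165),.033,.048); print("tab",len(Q),cv2.minAreaRect((Q[:,:2]*1000).astype(np.float32)),Q.mean(0))
Q=bx((.5,.15),(.65,.28),.044,.054);
r=cv2.minAreaRect((Q[:,:2]*1000).astype(np.float32)); print("roof",len(Q),r, cv2.boxPoints(r))
Q=bx((.5,.1),(.68,.2),.006,.018); print("neck",len(Q),Q.mean(0))
Q=bx((.4,-.27),(.6,-.05),.010,.036); r=cv2.minAreaRect((Q[:,:2]*1000).astype(np.float32)); print(r,cv2.boxPoints(r))
Q=bx((.4,-.27),(.6,-.05),.026,.034); print("block",Q.mean(0),len(Q))
# yellow bar
im=d["pixels"].astype(int);m=(im[...,0]-im[...,2]>70);m[:150]=0;m[220:]=0;m[:,:280]=0;m[:,370:]=0
hsv=cv2.cvtColor(d["pixels"],cv2.COLOR_RGB2HSV); 
Q=P[(hsv[...,1]>110)&(P[...,2]>.015)&(P[...,2]<.05)&(P[...,0]<.58)&(P[...,0]>.4)&(abs(P[...,1]+.16)<.1)]
print("bar",len(Q),Q.mean(0),cv2.minAreaRect((Q[:,:2]*1000).astype(np.float32)))
E
```

```text
tab 77 ((611.7825317382812, 140.51690673828125), (50.49110794067383, 11.82884407043457), 16.20458984375) [0.61022446 0.14009935 0.04238329]
roof 552 ((588.8810424804688, 216.5384521484375), (80.47262573242188, 150.1094512939453), 15.241455078125) [[530.32904 278.37564]
 [569.79095 133.54604]
 [647.43304 154.70126]
 [607.9711  299.53088]]
neck 147 [0.5979517  0.17012374 0.0124848 ]
((490.91412353515625, -163.465087890625), (197.68280029296875, 88.64167022705078), 73.26355743408203) [[ 420.00742  -245.35646 ]
 [ 504.89417  -270.88257 ]
 [ 561.8208    -81.573715]
 [ 476.93408   -56.047607]]
block [ 0.51157807 -0.09468499  0.0295733 ] 467
bar 65 [ 0.49400672 -0.14709233  0.02617604] ((494.3195495605469, -147.29782104492188), (11.948238372802734, 41.028987884521484), 75.30328369140625)
```

The crops confirm the target. The charger at (325,186) has its block on the left (+y) side and its brass bar at about (319,184). It's the farthest of the three, r≈0.52 m against 0.35 and 0.38 m. The bay is at (178,155), and its tab sticks out to the right at (212,143). Next I'll check clearances and the tool pose.

```bash
cat > plan.py <<'E'
from h import *
th=np.radians(105.6);bx=np.array([np.cos(th),np.sin(th)]);bo=np.array([.5811,.2503])
tc=np.radians(73.26);cx=np.array([np.cos(tc),np.sin(tc)]);co=np.array([.484,-.1864])
def Rt(xdir_angle): # tool y down, tool z (jaw) perpendicular to pack x
    pass
def delta(p,target_R,s):
    Rm=R.from_rotvec(s["orientation"]).as_matrix()
    return Rm.T@(np.array(p)-s["ee_pos"])*100, R.from_matrix(Rm.T@target_R).as_rotvec()
def toolR(ang,flip=1):
    a=np.array([np.cos(ang),np.sin(ang),0]) # tool x along pack x (flip)
    y=np.array([0,0,-1.]);x=a*flip;z=np.cross(x,y)
    return np.stack([x,y,z],1)
E
python3 - <<'E'
from plan import *
from rig import ctrl,get_image
d=pickle.load(open("top.pkl","rb"));P=cloud(d)
for n,(u0,u1,v0,v1,z) in dict(tapeA=(240,282,85,132,.02),bar=(170,235,90,116,.003),tapeB=(108,150,208,248,.015),scr=(285,322,98,130,.003)).items():
    Q=P[v0:v1,u0:u1].reshape(-1,3);Q=Q[(Q[:,2]>z)&(Q[:,2]<.1)];print(n,cv2.minAreaRect((Q[:,:2]*1000).astype(np.float32)),Q[:,2].max())
s=ctrl.sense();Rm=R.from_rotvec(s["orientation"]).as_matrix();print(Rm.round(3))
w=get_image("wrist");print(np.round(w["tool_from_camera"],3),w["vfov"])
g=bo-.084*bx
for f in (1,-1):
    dp,dr=delta([g[0],g[1],.2],toolR(th,f),s);print(f,g,dp.round(2),dr.round(3), delta([0,0,0],toolR(tc,f),s)[1].round(3))
E
```

```text
tapeA ((710.4025268554688, 13.106880187988281), (98.85989379882812, 98.28319549560547), 14.304356575012207) 0.05075121013867201
bar ((736.0701904296875, 182.9444580078125), (180.80027770996094, 75.79083251953125), 89.8224868774414) 0.013943765887089565
tapeB ((374.421875, 373.4815979003906), (88.73014068603516, 87.00420379638672), 89.90979766845703) 0.035801466915279745
scr ((702.1123657226562, -110.28518676757812), (104.4529037475586, 89.69601440429688), 89.58833312988281) 0.010739029181179749
[[ 0.906 -0.     0.424]
 [-0.424 -0.001  0.906]
 [ 0.    -1.    -0.001]]
[[ 0.     0.958  0.288 -0.073]
 [-0.001 -0.288  0.958 -0.125]
 [ 1.    -0.001  0.001  0.   ]
 [ 0.     0.     0.     1.   ]] 65.50633646971299
1 [0.60368926 0.16939434] [ 47.49   4.79 -21.53] [ 1.000e-03 -2.281e+00 -1.000e-03] [ 1.000e-03 -1.716e+00 -1.000e-03]
-1 [0.60368926 0.16939434] [ 47.49   4.79 -21.53] [0.001 0.861 0.001] [1.000e-03 1.425e+00 1.000e-03]
```

```bash
python3 - <<'E'
from plan import *
from rig import ctrl
d=pickle.load(open("top.pkl","rb"));P=cloud(d);A=P.reshape(-1,3)
d2=pickle.load(open("scene.pkl","rb"));A=np.vstack([A,cloud(d2).reshape(-1,3)])
m=(A[:,2]>.08)&(A[:,2]<.9)
print("heights max per 8cm cell  rows x .1.. cols y .7..-.3")
for x in np.arange(.08,.8,.08):
    print("%.2f"%x,[ (lambda q:int(q.max()*1000) if len(q)>5 else 0)(A[m&(abs(A[:,0]-x)<.04)&(abs(A[:,1]-y)<.04)][:,2]) for y in np.arange(.72,-.33,-.08)])
s=ctrl.sense()
for sgn in (1,-1):
    g=bo-.088*bx;print(sgn,delta([g[0],g[1],.22],toolR(th+sgn*np.pi/2,1),s), toolR(th+sgn*np.pi/2)[:,0])
E
```

```text
heights max per 8cm cell  rows x .1.. cols y .7..-.3
0.08 [0, 202, 202, 0, 0, 0, 0, 0, 586, 583, 378, 0, 0, 0]
0.16 [0, 201, 202, 0, 0, 689, 708, 706, 609, 0, 0, 0, 0, 0]
0.24 [0, 291, 529, 525, 621, 673, 669, 0, 0, 0, 0, 0, 0, 0]
0.32 [0, 346, 538, 542, 0, 0, 0, 0, 0, 0, 0, 0, 0, 0]
0.40 [243, 241, 244, 244, 0, 0, 0, 0, 0, 0, 0, 0, 0, 0]
0.48 [241, 242, 244, 243, 0, 0, 0, 0, 0, 0, 0, 0, 0, 0]
0.56 [242, 246, 244, 244, 0, 174, 173, 0, 0, 0, 0, 0, 0, 0]
0.64 [242, 244, 244, 243, 0, 169, 167, 0, 0, 0, 0, 0, 0, 0]
0.72 [0, 0, 0, 0, 0, 0, 0, 0, 0, 0, 0, 0, 0, 0]
1 (array([ 47.75296709,   2.79809251, -21.84106915]), array([3.88425060e-04, 2.43153933e+00, 1.28306630e-03])) [-0.96316257 -0.26891982  0.        ]
-1 (array([ 47.75296709,   2.79809251, -21.84106915]), array([ 1.01063565e-03, -7.10052990e-01, -3.05951621e-04])) [0.96316257 0.26891982 0.        ]
```

Emit:
servo_tool(
  series=[
    [0, 0, 0, 0, -3, 0, 0],
    [0, 0, 0, 0, -3, 0, 0],
    [0, 0, 0, 2.98, 0, -1.365, 0],
    [0, 0, 0, 2.98, 0, -1.365, 0],
    [0, 0, 0, 2.98, 0, -1.365, 0],
    [0, 0, 0, 2.98, 0, -1.365, 0],
    [0, 0, 0, 2.98, 0, -1.365, 0],
    [0, 0, 0, 2.98, 0, -1.365, 0],
    [0, 0, 0, 2.98, 0, -1.365, 0],
    [0, 0, 0, 2.98, 0, -1.365, 0],
  ],
)

```text
t: 0.98
ee_pos: [0.4353, 0.3646, 0.3082]
orientation: [-1.544, 0.343, -0.343]
ft_force: [1.0, 0.2, -0.3]
grip_width: 0.0852
```

Emit:
servo_tool(
  series=[
    [0, 0, 0, 2.98, 0, -1.365, 0],
    [0, 0, 0, 2.98, 0, -1.365, 0],
    [0, 0, 0, 2.98, 0, -1.365, 0],
    [0, 0, 0, 2.98, 0, -1.365, 0],
    [0, 0, 0, 2.98, 0, -1.365, 0],
    [0, 0, 0, 2.98, 0, -1.365, 0],
    [0, 0, 0, 2.98, 0, -1.365, 0],
    [0, 0, 0, 2.98, 0, -1.365, 0],
  ],
)

```text
t: 1.65
ee_pos: [0.6049, 0.1648, 0.3081]
orientation: [-1.543, 0.343, -0.343]
ft_force: [0.0, 0.9, 0.4]
grip_width: 0.0853
```

Emit:
servo_tool(
  series=[
    [0, -0.12, 0, 0, 0, 0, 1],
    [0, -0.12, 0, 0, 0, 0, 1],
    [0, -0.12, 0, 0, 0, 0, 1],
    [0, -0.12, 0, 0, 0, 0, 1],
    [0, -0.12, 0, 0, 0, 0, 1],
    [0, -0.11, 0, 0, 0, 0, 1],
    [0, 0, 0, 0, 0, 0, 1],
    [0, 0, 0, 0, 0, 0, 1],
  ],
)

```text
t: 2.32
ee_pos: [0.6041, 0.1661, 0.308]
orientation: [-1.56, -0.211, 0.211]
ft_force: [-0.0, -0.5, -0.2]
grip_width: 0.0004
```

```bash
python3 - <<'E'
from plan import *
from rig import ctrl,get_image
s=ctrl.sense();print({k:np.round(v,3) for k,v in s.items()})
for n in ("wrist","top"):
    s=ctrl.sense()
    w=get_image(n);pickle.dump((s,w),open(n+"1.pkl","wb"));cv2.imwrite(f"pics/{n}1.png",w["pixels"][...,::-1])
E
```

```text
{'t': np.float64(2.317), 'q': array([-0.471,  0.311,  0.17 ,  1.371, -0.052,  1.464,  1.535]), 'qvel': array([-0.007, -0.   ,  0.008, -0.   , -0.001,  0.001, -0.028]), 'effort': array([ 1.5200e-01, -6.0745e+01,  2.6460e+00, -3.9895e+01,  4.1000e-02,
        5.0000e-03,  8.6000e-01]), 'ee_pos': array([0.604, 0.166, 0.308]), 'orientation': array([-1.56 , -0.211,  0.211]), 'ft_force': array([-0.005, -0.55 , -0.235]), 'torque': array([ 0.016,  0.006, -0.062]), 'grip_width': np.float64(0.0)}
```

View pics/wrist1.png

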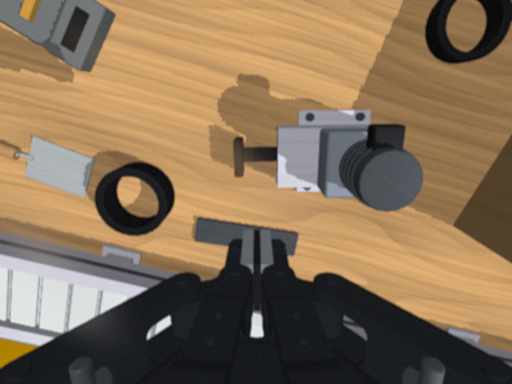

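```bash
python3 - <<'E'
from plan import *
s,w=pickle.load(open("wrist1.pkl","rb"));P=cloud(w,(s["ee_pos"],s["orientation"]));A=P.reshape(-1,3);A=A[w["range_z"].ravel()>0]
def bb(a0,a1,z0,z1):
    return A[(A[:,0]>a0[0])&(A[:,0]<a1[0])&(A[:,1]>a0[1])&(A[:,1]<a1[1])&(A[:,2]>z0)&(A[:,2]<z1)]
# in approx pack frame
by=np.array([-bx[1],bx[0]])
L=np.stack([(A[:,:2]-bo)@bx,(A[:,:2]-bo)@by,A[:,2]],1)
Q=L[(L[:,0]<-95)|True]
t=L[(L[:,0]>-.135)&(L[:,0]<-.095)&(abs(L[:,1])<.04)&(L[:,2]>.036)&(L[:,2]<.05)]
print("tab",len(t),cv2.minAreaRect((t[:,:2]*1000).astype(np.float32)),t.mean(0)*1000)
t=L[(L[:,0]>-.1)&(L[:,0]<-.07)&(abs(L[:,1])<.03)&(L[:,2]>.009)&(L[:,2]<.02)];print("neck",len(t),cv2.minAreaRect((t[:,:2]*1000).astype(np.float32)))
t=L[(L[:,0]>-.09)&(L[:,0]<-.02)&(abs(L[:,1])<.06)&(L[:,2]>.044)&(L[:,2]<.055)];print("roof",len(t),cv2.minAreaRect((t[:,:2]*1000).astype(np.float32)))
b=L[(L[:,2]<.01)&(abs(L[:,1])<.1)];print("bench z",np.median(b[:,2]))
E
```

```text
tab 350 ((-111.57786560058594, 0.32579803466796875), (12.137458801269531, 49.42457962036133), 0.7944650650024414) [-111.39605143    1.22197515   43.17520738]
neck 296 ((-84.70564270019531, 0.4050607681274414), (28.597745895385742, 20.113731384277344), 0.4657733142375946)
roof 1830 ((-39.89550018310547, 1.7056465148925781), (77.9063720703125, 39.59933090209961), 89.92288208007812)
bench z -0.00033514037030707433
```

```bash
sed -i 's/th=np.radians(105.6).*/th=np.radians(106.0);bx=np.array([np.cos(th),np.sin(th)]);by=np.array([-bx[1],bx[0]]);bo=np.array([.5811,.2503])+.0025*bx+.001*by/' plan.py; python3 - <<'E'
from plan import *
from rig import ctrl
s=ctrl.sense();print(bo)
g=bo-.086*bx
dp,dr=delta([g[0],g[1],.036],toolR(th-np.pi/2),s);print(dp.round(2),dr.round(4),g)
Rm=R.from_rotvec(s["orientation"]).as_matrix();print(Rm.round(3))
sc,w=pickle.load(open("wrist1.pkl","rb"));A=cloud(w,(sc["ee_pos"],sc["orientation"])).reshape(-1,3)
q=A[(np.hypot(A[:,0]-.71,A[:,1]-.013)<.08)&(A[:,2]>.038)&(A[:,2]<.055)];print(cv2.minEnclosingCircle((q[:,:2]*1000).astype(np.float32)),len(q))
E
```

```text
[0.57944964 0.25242752]
[1.000e-02 2.722e+01 3.700e-01] [-0.0001 -0.0106 -0.0002] [0.60315446 0.16975901]
[[ 0.964 -0.    -0.265]
 [ 0.265 -0.     0.964]
 [-0.    -1.     0.   ]]
((709.865478515625, 15.354984283447266), 50.346675872802734) 1917
```

Emit:
servo_tool(
  series=[
    [0, -0.01, 0, 0, 3, 0.37, 1],
    [0, 0, 0, 0, 3.5, 0, 1],
    [0, 0, 0, 0, 3.5, 0, 1],
    [0, 0, 0, 0, 3.5, 0, 1],
    [0, 0, 0, 0, 3.5, 0, 1],
    [0, 0, 0, 0, 3.5, 0, 1],
    [0, 0, 0, 0, 2.0, 0, 1],
    [0, 0, 0, 0, 0, 0, 1],
    [0, 0, 0, 0, 0, 0, 1],
  ],
)

```text
t: 3.17
ee_pos: [0.6028, 0.1696, 0.083]
orientation: [-1.56, -0.219, 0.222]
ft_force: [0.1, 0.4, 1.1]
grip_width: 0.0001
```

Emit:
servo_tool(
  series=[
    [0, 0, 0, 0, 1.2, 0, 1],
    [0, 0, 0, 0, 1.2, 0, 1],
    [0, 0, 0, 0, 1.2, 0, 1],
    [0, 0, 0, 0, 1.1, 0, 1],
    [0, 0, 0, 0, 0, 0, 1],
  ],
)

```text
t: 3.58
ee_pos: [0.6017, 0.1693, 0.0336]
orientation: [-1.56, -0.219, 0.224]
ft_force: [-0.3, 0.1, -0.2]
grip_width: -0.0002
```

```bash
python3 - <<'E'
from plan import *
from rig import ctrl,get_image
for n in ("scene","wrist"):
    w=get_image(n);cv2.imwrite(f"pics/{n}2.png",w["pixels"][...,::-1] if n=="wrist" else cv2.resize(w["pixels"][100:260,230:420,::-1],None,fx=4,fy=4))
s=ctrl.sense();p=s["ee_pos"];print(p,(p[:2]-bo)@bx,(p[:2]-bo)@by,s["ft_force"])
E
```

```text
[0.60290974 0.16959646 0.03580673] -0.08608879748477533 0.0002800367227003587 [ 0.48231464  0.14475971 -0.3168004 ]
```

View pics/scene2.png

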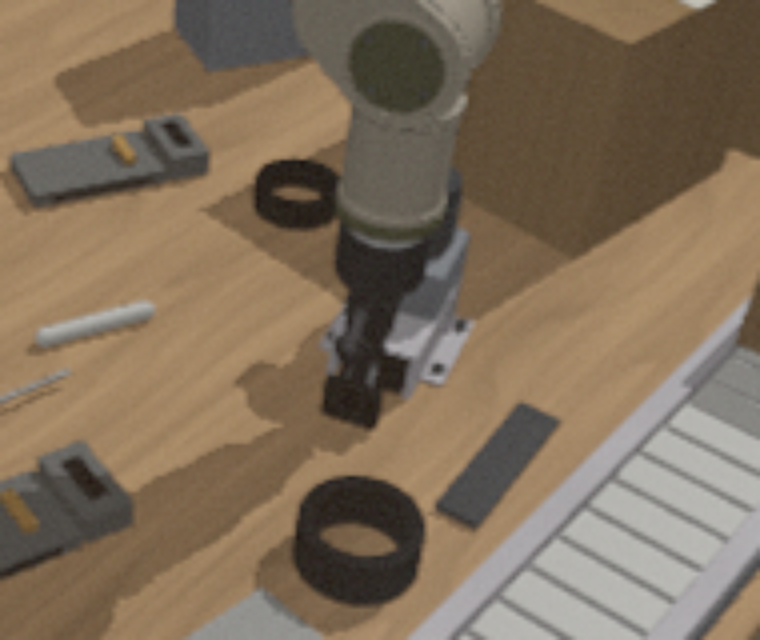

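View pics/wrist2.png

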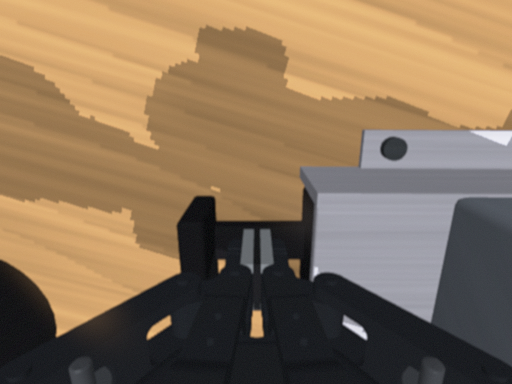

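Emit:
servo_tool(
  series=[
    [0, 0, 0, 0, 0, -0.4, 1],
    [0, 0, 0, 0, 0, -0.4, 1],
    [0, 0, 0, 0, 0, -0.2, 1],
    [0, 0, 0, 0, 0, -0.2, 1],
    [0, 0, 0, 0, 0, -0.2, 1],
    [0, 0, 0, 0, 0, -0.2, 1],
    [0, 0, 0, 0, 0, -0.2, 1],
    [0, 0, 0, 0, 0, -0.2, 1],
  ],
)

```text
t: 4.35
ee_pos: [0.6074, 0.1576, 0.0371]
orientation: [-1.551, -0.226, 0.225]
ft_force: [-4.2, 15.4, 2.3]
grip_width: -0.0002
```

Emit:
servo_tool(
  series=[
    [0, 0, 0, 0, 0, -0.4, 1],
    [0, 0, 0, 0, 0, -0.4, 1],
    [0, 0, 0, 0, 0, -0.4, 1],
    [0, 0, 0, 0, 0, -0.4, 1],
    [0, 0, 0, 0, 0, -0.4, 1],
    [0, 0, 0, 0, 0, -0.4, 1],
    [0, 0, 0, 0, 0, -0.4, 1],
    [0, 0, 0, 0, 0, -0.4, 1],
  ],
)

```text
t: 5.02
ee_pos: [0.6178, 0.1214, 0.037]
orientation: [-1.557, -0.224, 0.222]
ft_force: [-1.6, 3.6, 1.3]
grip_width: -0.0001
```

Emit:
servo_tool(
  series=[
    [0, 0, 0, 0, 0, -0.4, 1],
    [0, 0, 0, 0, 0, -0.4, 1],
    [0, 0, 0, 0, 0, -0.4, 1],
    [0, 0, 0, 0, 0, -0.4, 1],
    [0, 0, 0, 0, 0, -0.4, 1],
    [0, 0, 0, 0, 0, -0.4, 1],
    [0, 0, 0, 0, 0, -0.4, 1],
    [0, 0, 0, 0, 0, -0.4, 1],
    [0, 0, 0, 0, 0, -0.4, 1],
    [0, 0, 0, 0, 0, -0.4, 1],
  ],
)

```text
t: 5.85
ee_pos: [0.6289, 0.0809, 0.0363]
orientation: [-1.559, -0.221, 0.221]
ft_force: [-1.4, 5.2, 0.8]
grip_width: 0.0004
```

```bash
python3 - <<'E'
from plan import *
from rig import ctrl,get_image
s=ctrl.sense();w=get_image("wrist");cv2.imwrite(f"pics/wrist3.png",w["pixels"][...,::-1])
p=s["ee_pos"];print(p,(p[:2]-bo)@bx,(p[:2]-bo)@by,s["ft_force"])
A=cloud(w,(p,s["orientation"])).reshape(-1,3)
L=np.stack([(A[:,:2]-bo)@bx,(A[:,:2]-bo)@by,A[:,2]],1)
t=L[(L[:,0]>-.22)&(L[:,0]<-.18)&(L[:,1]>-.02)&(L[:,1]<.04)&(L[:,2]>.03)&(L[:,2]<.05)]
print(len(t),t.min(0),t.max(0))
E
```

```text
[0.62892639 0.0809377  0.03628731] -0.17848423137147468 -0.00029109771489644736 [-1.44269484  5.19954568  0.80214936]
2417 [-0.20375095 -0.00644384  0.03003014] [-0.18000418  0.0255171   0.04976207]
```

View pics/wrist3.png

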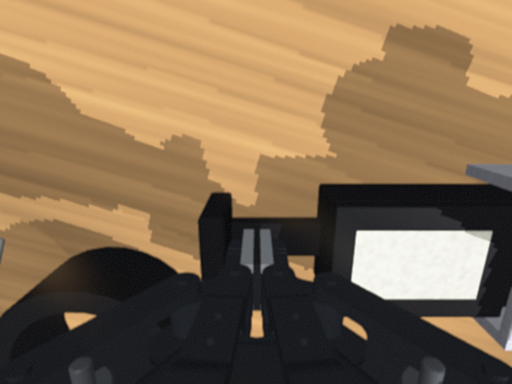

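Emit:
servo_tool(
  series=[
    [0, 0, 0, 0, 0, -0.4, 1],
    [0, 0, 0, 0, 0, -0.4, 1],
    [0, 0, 0, 0, 0, 0.3, 1],
    [0, 0, 0, 0, -3, 0.3, 1],
    [0, 0, 0, 0, -3.5, 0, 1],
    [0, 0, 0, 0, -3.5, 0, 0.2],
    [0, 0, 0, 0, -1, 0, 0],
  ],
)

```text
t: 6.48
ee_pos: [0.6318, 0.0787, 0.1521]
orientation: [-1.56, -0.226, 0.215]
ft_force: [1.4, 0.2, 0.1]
grip_width: 0.0236
```

Emit:
servo_tool(
  series=[
    [0, 0.12, 0, 0, 0, 0, 0],
    [0, 0.12, 0, 0, 0, 0, 0],
    [0, 0.12, 0, 0, 0, 0, 0],
    [0, 0.12, 0, 0, 0, 0, 0],
    [0, 0.12, 0, 0, 0, 0, 0],
    [0, 0.12, 0, 0, 0, 0, 0],
    [0, 0.12, 0, 0, 0, 0, 0],
    [0, 0.12, 0, 0, 0, 0, 0],
    [0, 0.12, 0, 0, 0, 0, 0],
    [0, 0.12, 0, 0, 0, 0, 0],
  ],
)

```text
t: 7.32
ee_pos: [0.6294, 0.0785, 0.1462]
orientation: [-1.449, 0.721, -0.722]
ft_force: [-0.4, -0.1, -0.5]
grip_width: 0.0853
```

Emit:
servo_tool(
  series=[
    [0, 0.12, 0, 0, 0, 0, 0],
    [0, 0.12, 0, 0, 0, 0, 0],
    [0, 0.12, 0, 0, 0, 0, 0],
    [0, 0, 0, 0, 0, 0, 0],
    [0, 0, 0, 0, 0, 0, 0],
  ],
)

```text
t: 7.73
ee_pos: [0.6294, 0.0789, 0.1462]
orientation: [-1.336, 0.988, -0.989]
ft_force: [0.3, 0.0, 0.5]
grip_width: 0.0855
```

```bash
python3 - <<'E'
from plan import *
from rig import ctrl,get_image
s=ctrl.sense();w=get_image("wrist");cv2.imwrite(f"pics/wrist4.png",w["pixels"][...,::-1])
p=s["ee_pos"];print(s["t"],s["q"].round(2),p,(p[:2]-bo)@bx,(p[:2]-bo)@by)
s=ctrl.sense();d=get_image("top");cv2.imwrite("pics/top4.png",d["pixels"][...,::-1])
for n,c in (("wrist",w),("top",d)):
    A=cloud(c,(p,s["orientation"])).reshape(-1,3)
    L=np.stack([(A[:,:2]-bo)@bx,(A[:,:2]-bo)@by,A[:,2]],1)
    t=L[(L[:,0]>-.25)&(L[:,0]<-.185)&(abs(L[:,1])<.04)&(L[:,2]>.035)&(L[:,2]<.05)]
    if len(t)>5: print(n,len(t),cv2.minAreaRect((t[:,:2]*1000).astype(np.float32)))
    t=L[(L[:,0]>-.17)&(L[:,0]<-.063)&(abs(L[:,1])<.04)&(L[:,2]>.034)&(L[:,2]<.046)]
    if len(t)>5: print(n,len(t),cv2.minAreaRect((t[:,:2]*1000).astype(np.float32)))
g=bo-.113*bx
dp,dr=delta([g[0],g[1],.025],toolR(th,-1),s);print(dp.round(2),dr.round(4),g)
E
```

```text
7.7333 [-0.54  0.45  0.45  1.58 -0.21  1.16  0.25] [0.62937774 0.07891565 0.1461525 ] -0.18055236240672884 -0.00016761395239815982
wrist 1654 ((-215.81385803222656, -9.978031158447266), (68.99365997314453, 42.32774353027344), 43.2978515625)
wrist 9166 ((-107.81982421875, 0.06204795837402344), (88.51509857177734, 58.17051696777344), 0.3427589535713196)
top 21 ((-244.97996520996094, -21.065427780151367), (14.356613159179688, 11.11097526550293), 74.26985168457031)
[-6.75 12.11  0.1 ] [0.0002 0.0177 0.0006] [0.61059667 0.14380495]
```

View pics/wrist4.png

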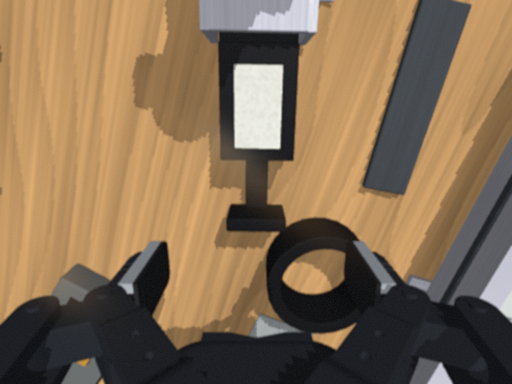

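View pics/top4.png

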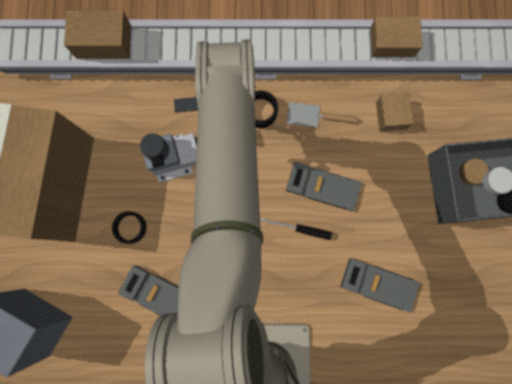

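Emit:
servo_tool(
  series=[
    [0, 0.018, 0, -2.25, 0, 0.1, 0],
    [0, 0, 0, -2.25, 0, 0, 0],
    [0, 0, 0, -2.25, 0, 0, 0],
    [0, 0, 0, 0, 2.5, 0, 0],
    [0, 0, 0, 0, 2.5, 0, 0],
    [0, 0, 0, 0, 2.5, 0, 0],
    [0, 0, 0, 0, 2.0, 0, 0],
    [0, 0, 0, 0, 1.3, 0, 0],
    [0, 0, 0, 0, 1.2, 0, 0],
    [0, 0, 0, 0, 0, 0, 0],
  ],
)

```text
t: 8.67
ee_pos: [0.6106, 0.1442, 0.0242]
orientation: [-1.33, 1.005, -1.002]
ft_force: [-0.6, 0.1, -0.5]
grip_width: 0.0854
```

Emit:
servo_tool(
  series=[
    [0, 0, 0, 0, 0, 0, 1],
    [0, 0, 0, 0, 0, 0, 1],
    [0, 0, 0, 0, 0, 0, 1],
    [0, 0, 0, 0, 0, 0, 1],
    [0, 0, 0, 0, 0, 0, 1],
    [0, 0, 0, 0, 0, 0, 1],
  ],
)

```text
t: 9.17
ee_pos: [0.6125, 0.1447, 0.0279]
orientation: [-1.325, 1.003, -1.005]
ft_force: [-1.4, -1.0, 6.8]
grip_width: 0.057
```

```bash
python3 - <<'E'
from plan import *
from rig import ctrl,get_image
s=ctrl.sense();w=get_image("wrist");cv2.imwrite(f"pics/wrist5.png",w["pixels"][...,::-1])
p=s["ee_pos"];print(s["t"],s["grip_width"],s["ft_force"],p,(p[:2]-bo)@bx,(p[:2]-bo)@by)
# veer plan
tape=np.array([.710,.015])
for t,lat,ph in [(92,0,0),(100,1,2),(108,2.5,5),(116,4,8),(124,8,11),(134,12,14),(140,14,14)]:
    a=th-np.radians(ph);x=np.array([np.cos(a),np.sin(a)]);y=np.array([-x[1],x[0]])
    c=bo-t/1000*bx+lat/1000*by
    tab=min(np.linalg.norm(c-u*x+v*y-tape) for u in (.108,.114,.12) for v in (-.025,-.01,0,.02))
    # body boundary points inside bay (x>-.062): lateral must be within 33
    pts=[c+u*x+v*y for u in np.linspace(-.06,.06,61) for v in (-.029,.029)]
    l=[((q-bo)@by*1000) for q in pts if (q-bo)@bx>-.062]
    print(t,lat,ph,"tape clr",round(tab*1000-50,1),"lat",[round(min(l),1),round(max(l),1)] if l else None)
E
```

```text
9.1667 0.05703808494618526 [-1.36814781 -0.97065279  6.77291224] [0.61250179 0.14467346 0.02794539] -0.1126902502689163 -0.0020707173126585906
92 0 0 tape clr 12.9 lat [np.float64(-29.0), np.float64(29.0)]
100 1 2 tape clr 9.2 lat [np.float64(-30.1), np.float64(28.7)]
108 2.5 5 tape clr 9.2 lat [np.float64(-31.6), np.float64(27.6)]
116 4 8 tape clr 11.7 lat [np.float64(-33.1), np.float64(25.5)]
124 8 11 tape clr 18.7 lat [np.float64(25.0), np.float64(25.4)]
134 12 14 tape clr 26.4 lat None
140 14 14 tape clr 27.1 lat None
```

View pics/wrist5.png

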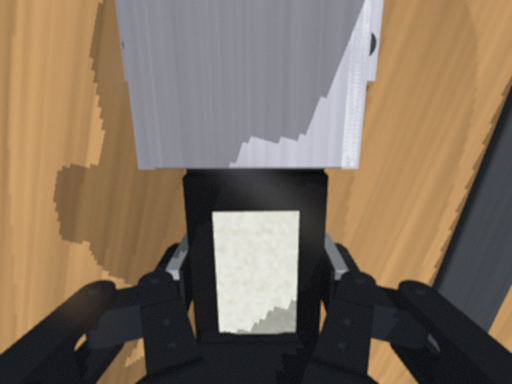

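```bash
python3 - <<'E'
from plan import *
from rig import ctrl
s=ctrl.sense();print(s["ft_force"],s["ee_pos"])
def pose(t,lat,ph):
    a=th-np.radians(ph);x=np.array([np.cos(a),np.sin(a)])
    c=bo-t/1000*bx+lat/1000*by;g=c-.021*x
    return np.array([*g,0]),toolR(a,-1)
K=np.array([(92,0,0),(100,1,2),(108,2.5,5),(116,4,8),(124,8,11),(134,12,14),(142,15,14)],float)
pp,pr=pose(*K[0])
for k in K[1:]:
    p,r=pose(*k);print((pr.T@(p-pp)*100).round(2),R.from_matrix(pr.T@r).as_rotvec().round(3));pp,pr=p,r
E
```

```text
[-1.32529776 -1.41266546  7.72707357] [0.61250466 0.14467102 0.02794229]
[ 0.8   0.   -0.17] [0.    0.035 0.   ]
[ 0.8   0.   -0.23] [0.    0.052 0.   ]
[ 0.81  0.   -0.19] [0.    0.052 0.   ]
[ 0.85  0.   -0.39] [0.    0.052 0.   ]
[ 1.06  0.   -0.31] [0.    0.052 0.   ]
[ 0.85  0.   -0.1 ] [0. 0. 0.]
```

Emit:
servo_tool(
  series=[
    [0, 0, 0, 0, -0.3, 0, 1],
    [0, 0.017, 0, 0.4, 0, -0.08, 1],
    [0, 0.018, 0, 0.4, 0, -0.09, 1],
    [0, 0.026, 0, 0.4, 0, -0.11, 1],
    [0, 0.026, 0, 0.4, 0, -0.12, 1],
    [0, 0.026, 0, 0.4, 0, -0.1, 1],
    [0, 0.026, 0, 0.41, 0, -0.09, 1],
  ],
)

```text
t: 9.8
ee_pos: [0.6105, 0.1193, 0.0289]
orientation: [-1.27, 1.112, -1.11]
ft_force: [-3.4, 0.2, -3.8]
grip_width: 0.0571
```

Emit:
servo_tool(
  series=[
    [0, 0.026, 0, 0.43, 0, -0.19, 1],
    [0, 0.026, 0, 0.42, 0, -0.2, 1],
    [0, 0.026, 0, 0.53, 0, -0.15, 1],
    [0, 0.026, 0, 0.53, 0, -0.16, 1],
    [0, 0, 0, 0.43, 0, -0.05, 1],
    [0, 0, 0, 0.42, 0, -0.05, 1],
    [0, 0, 0, 0, 0, 0, 1],
  ],
)

```text
t: 10.38
ee_pos: [0.6054, 0.0901, 0.0294]
orientation: [-1.224, 1.186, -1.187]
ft_force: [-0.1, -1.0, -5.6]
grip_width: 0.0571
```

```bash
python3 - <<'E'
from plan import *
from rig import ctrl,get_image
s=ctrl.sense();w=get_image("wrist");cv2.imwrite(f"pics/wrist6.png",w["pixels"][...,::-1])
d=get_image("scene");cv2.imwrite("pics/scene6.png",cv2.resize(d["pixels"][100:290,230:420,::-1],None,fx=3,fy=3))
p=s["ee_pos"];Rm=R.from_rotvec(s["orientation"]).as_matrix();print(s["t"],s["grip_width"],s["ft_force"],p,(p[:2]-bo)@bx,(p[:2]-bo)@by,Rm.round(3))
x=-Rm[:2,0];c=p[:2]+.021*x;print("body bay x",(c-bo)@bx)
E
```

```text
10.3833 0.05713990394403096 [-0.09128708 -1.00397008 -5.58074179] [0.60535128 0.09011615 0.02940106] -0.16316316027628083 0.01984082251656622 [[ 0.031  0.     1.   ]
 [-1.    -0.     0.031]
 [ 0.    -1.     0.   ]]
body bay x -0.1428072603029374
```

View pics/wrist6.png

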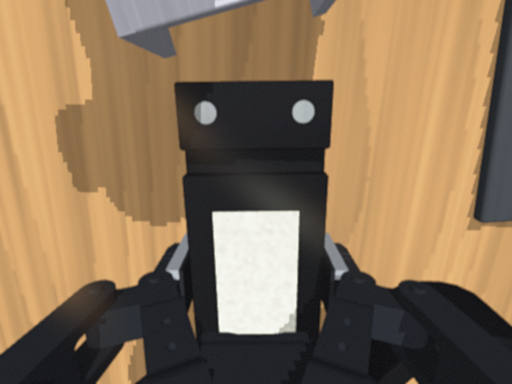

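View pics/scene6.png

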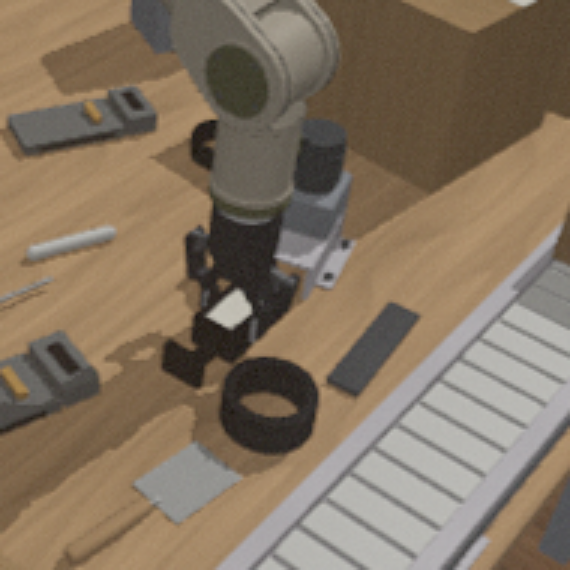

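Emit:
servo_tool(
  series=[
    [0, 0, 0, 0, -0.8, 0, 1],
    [0, 0, 0, 0, -1.5, 0, 1],
    [0, 0, 0, 0, -2, 0, 1],
    [0, 0, 0, 0, -2, 0, 1],
    [0, 0, 0, 0, -1.5, 0, 1],
    [0, 0, 0, 0, -0.6, 0, 1],
    [0, 0, 0, 0, 0, 0, 1],
    [0, 0, 0, 0, 0, 0, 1],
  ],
)

```text
t: 11.15
ee_pos: [0.6051, 0.0918, 0.113]
orientation: [-1.224, 1.186, -1.185]
ft_force: [0.3, -0.6, -5.2]
grip_width: 0.0572
```

```bash
cat >> plan.py <<'E'
def packpose(s,w):
    """pack in tool frame from wrist cloud"""
    T=w["tool_from_camera"]
    A=cloud(w,(np.zeros(3),np.zeros(3))).reshape(-1,3)
    A=A[(w["range_z"].ravel()>0)]
    m=(abs(A[:,2])<.04)&(A[:,0]<.03)&(A[:,0]>-.13)&(abs(A[:,1]+.013)<.02)
    Q=A[m]
    for _ in range(5):
        c=np.linalg.lstsq(np.c_[Q[:,0],Q[:,2],np.ones(len(Q))],Q[:,1],rcond=None)[0]
        r=Q[:,1]-np.c_[Q[:,0],Q[:,2],np.ones(len(Q))]@c
        Q=Q[abs(r)<max(.0025,0)] if _>0 else Q[abs(r)<.006]
    rect=cv2.minAreaRect((Q[:,[0,2]]*1000).astype(np.float32))
    return c,len(Q),rect,Q.min(0),Q.max(0)
E
python3 - <<'E'
from plan import *
from rig import ctrl,get_image
s=ctrl.sense();w=get_image("wrist");cv2.imwrite(f"pics/wrist7.png",w["pixels"][...,::-1])
pickle.dump((s,w),open("w7.pkl","wb"))
print(s["t"],s["ee_pos"],s["ft_force"],s["torque"],packpose(s,w))
E
```

```text
11.15 [0.60509884 0.09184364 0.11302555] [ 0.31359279 -0.58832805 -5.2192569 ] [-0.10284098  0.02854178  0.0059052 ] (array([-4.04538820e-03, -7.17499298e-05, -1.18231581e-02]), 32457, ((-25.49765396118164, -0.1380615234375), (110.92303466796875, 79.89571380615234), 0.448201447725296), array([-0.08116586, -0.01425675, -0.03994405]), array([ 0.02998406, -0.00913806,  0.0399482 ]))
```

View pics/wrist7.png

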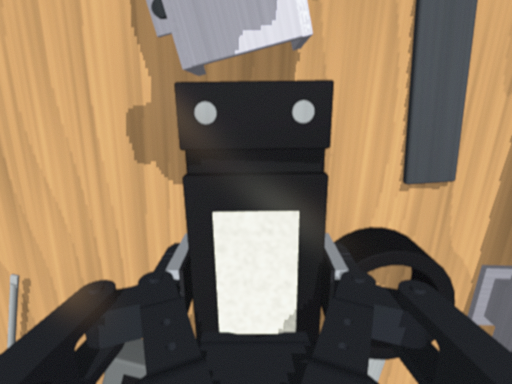

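```bash
python3 - <<'E'
from plan import *
from rig import ctrl
s=ctrl.sense()
g=co-.0242*cx
Rt=toolR(tc,-1)
dp,dr=delta([*g,s["ee_pos"][2]],Rt,s);print(g,dp.round(2),dr.round(3))
# check tilt
R2=Rt@R.from_rotvec([0,0,.106]).as_matrix();print(R2.round(3), s["q"].round(2))
E
```

```text
[ 0.47702969 -0.20957444] [ 2.970e+01  2.000e-02 -1.373e+01] [0.001 0.324 0.   ]
[[-0.286  0.03   0.958]
 [-0.952  0.101 -0.288]
 [-0.106 -0.994  0.   ]] [-0.62  0.44  0.5   1.68 -0.23  1.08 -0.02]
```

Emit:
servo_tool(
  series=[
    [0, 0, 0, 1.2, 0, -0.55, 1],
    [0, 0, 0, 2.7, 0, -1.25, 1],
    [0, 0, 0, 2.7, 0, -1.25, 1],
    [0, 0, 0, 2.7, 0, -1.25, 1],
    [0, 0, 0, 2.7, 0, -1.25, 1],
    [0, 0, 0, 2.7, 0, -1.25, 1],
    [0, 0, 0, 2.7, 0, -1.25, 1],
    [0, 0, 0, 2.7, 0, -1.25, 1],
    [0, 0, 0, 2.7, 0, -1.25, 1],
    [0, 0, 0, 2.7, 0, -1.25, 1],
  ],
)

```text
t: 12.03
ee_pos: [0.4938, -0.1685, 0.1124]
orientation: [-1.225, 1.187, -1.185]
ft_force: [0.5, -0.8, -6.0]
grip_width: 0.0569
```

Emit:
servo_tool(
  series=[
    [0, 0, 0, 2.7, 0, -1.25, 1],
    [0, 0, 0, 1.5, 0, -0.68, 1],
    [0, 0.06, 0, 0, 0, 0, 1],
    [0, 0.09, 0, 0, 0, 0, 1],
    [0, 0.09, 0, 0, 0, 0, 1],
    [0, 0.084, 0, 0, 0, 0, 1],
    [0, 0, 0.053, 0, 0, 0, 1],
    [0, 0, 0.053, 0, 0, 0, 1],
    [0, 0, 0, 0, 0, 0, 1],
    [0, 0, 0, 0, 0, 0, 1],
  ],
)

```text
t: 12.87
ee_pos: [0.4765, -0.2107, 0.1126]
orientation: [-0.968, 1.457, -1.347]
ft_force: [0.6, -0.8, -5.2]
grip_width: 0.0571
```

```bash
python3 - <<'E'
from plan import *
from rig import ctrl,get_image
s=ctrl.sense();w=get_image("wrist");cv2.imwrite(f"pics/wrist8.png",w["pixels"][...,::-1])
print(s["t"],s["ee_pos"],s["ft_force"],packpose(s,w))
A=cloud(w,(s["ee_pos"],s["orientation"])).reshape(-1,3);cy=np.array([-cx[1],cx[0]])
L=np.c_[(A[:,:2]-co)@cx,(A[:,:2]-co)@cy,A[:,2]]
t=L[(L[:,2]>.024)&(L[:,2]<.036)&(abs(L[:,1])<.07)&(L[:,0]>.06)&(L[:,0]<.14)];print("block",len(t),cv2.minAreaRect((t[:,:2]*1000).astype(np.float32)))
t=L[(L[:,2]>.012)&(L[:,2]<.024)&(abs(L[:,1])<.07)&(L[:,0]>-.1)&(L[:,0]<.08)];print("deck",len(t),t.min(0),t.max(0))
g=co-.0242*cx;R2=toolR(tc,-1)@R.from_rotvec([0,0,.106]).as_matrix()
dp,dr=delta([*g,.050],R2,s);print(dp.round(2),dr.round(3))
E
```

```text
12.8667 [ 0.47650523 -0.21072388  0.11255987] [ 0.64850794 -0.77901076 -5.21192733] (array([-3.83057587e-03,  1.38398128e-05, -1.18228732e-02]), 32500, ((-25.575801849365234, -0.17184066772460938), (111.12948608398438, 79.70016479492188), 0.08049715310335159), array([-0.08117486, -0.01430072, -0.03999737]), array([ 0.02998142, -0.00909367,  0.03970376]))
block 8402 ((100.76832580566406, 0.972930908203125), (84.16838836669922, 42.23047637939453), 89.77558135986328)
deck 858 [ 0.07273814 -0.04025303  0.01247205] [0.0799983  0.04273197 0.02395059]
[0.53 6.24 0.03] [ 0.001 -0.002  0.002]
```

View pics/wrist8.png

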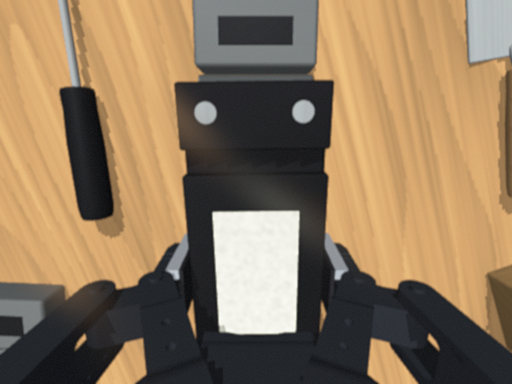

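Emit:
servo_tool(
  series=[
    [0, 0, 0, 0.07, 0.8, 0.01, 1],
    [0, 0, 0, 0.1, 1.2, 0.01, 1],
    [0, 0, 0, 0.1, 1.2, 0.01, 1],
    [0, 0, 0, 0.1, 1.2, 0, 1],
    [0, 0, 0, 0.06, 0.7, 0, 1],
    [0, 0, 0, 0.03, 0.3, 0, 1],
    [0, 0, 0, 0.03, 0.3, 0, 1],
    [0, 0, 0, 0, 0, 0, 1],
  ],
)

```text
t: 13.58
ee_pos: [0.478, -0.2087, 0.0556]
orientation: [-0.967, 1.456, -1.345]
ft_force: [0.2, -1.0, -5.7]
grip_width: 0.0568
```

Emit:
servo_tool(
  series=[
    [0, 0, 0, 0.01, 0.1, 0, 1],
    [0, 0, 0, 0.01, 0.1, 0, 1],
    [0, 0, 0, 0.01, 0.1, 0, 1],
    [0, 0, 0, 0.01, 0.1, 0, 1],
    [0, 0, 0, 0, 0, 0, 1],
  ],
)

```text
t: 14.0
ee_pos: [0.4782, -0.2086, 0.052]
orientation: [-0.967, 1.455, -1.345]
ft_force: [0.5, 1.0, -5.2]
grip_width: 0.0569
```

Emit:
servo_tool(
  series=[
    [0, 0, 0, 0.01, 0.1, 0, 1],
    [0, 0, 0, 0, 0, 0, 1],
    [0, 0, 0, 0.01, 0.1, 0, 1],
    [0, 0, 0, 0, 0, 0, 1],
  ],
)

```text
t: 14.33
ee_pos: [0.4782, -0.2086, 0.0499]
orientation: [-0.967, 1.455, -1.345]
ft_force: [-0.7, -0.4, -6.0]
grip_width: 0.0571
```

```bash
python3 - <<'E'
from plan import *
from rig import ctrl,get_image
s=ctrl.sense();d=get_image("scene");cv2.imwrite("pics/scene9.png",cv2.resize(d["pixels"][170:290,150:320,::-1],None,fx=4,fy=4))
print(s["t"],s["ee_pos"],s["ft_force"],s["torque"])
E
```

```text
14.3333 [ 0.47817915 -0.20858933  0.04993925] [-0.69705894 -0.43658074 -6.04535793] [-0.26262127  0.08040815 -0.03085899]
```

View pics/scene9.png

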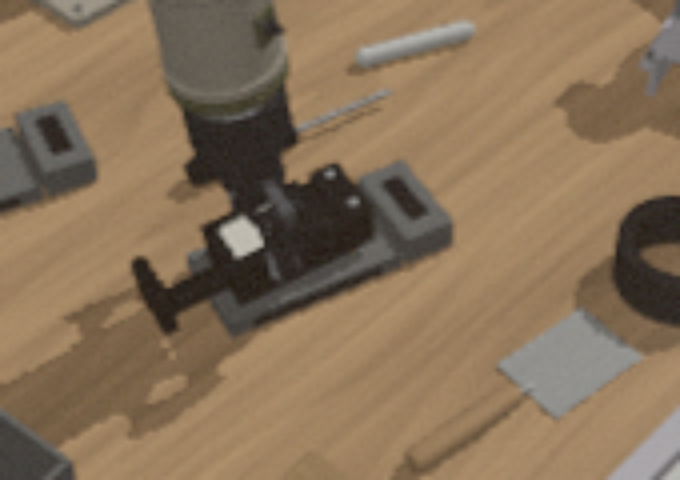

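Emit:
servo_tool(
  series=[
    [0, 0, 0, 0.01, 0.1, 0, 1],
    [0, 0, 0, 0, 0, 0, 1],
    [0, 0, 0, 0, 0, 0, 1],
  ],
)

```text
t: 14.63
ee_pos: [0.4783, -0.2085, 0.0496]
orientation: [-0.966, 1.456, -1.344]
ft_force: [-2.6, 2.2, 4.4]
grip_width: 0.057
```

Emit:
servo_tool(
  series=[
    [0, 0, 0, 0.01, 0.1, 0, 1],
    [0, 0, 0, 0, 0, 0, 1],
    [0, 0, 0, 0, 0, 0, 1],
  ],
)

```text
t: 14.88
ee_pos: [0.4784, -0.2084, 0.0493]
orientation: [-0.965, 1.456, -1.344]
ft_force: [-7.8, 4.8, 17.6]
grip_width: 0.0567
```

Emit:
servo_tool(
  series=[
    [0, 0, 0, -0.01, -0.13, 0, 1],
    [0, 0, 0, 0, 0, 0, 1],
  ],
)

```text
t: 15.05
ee_pos: [0.4784, -0.2087, 0.0497]
orientation: [-0.966, 1.455, -1.345]
ft_force: [-1.2, 1.0, 1.0]
grip_width: 0.0569
```

```bash
python3 - <<'E'
from plan import *
from rig import ctrl,get_image
s=ctrl.sense();w=get_image("wrist");print(s["ee_pos"],s["ft_force"],s["torque"]);c=packpose(s,w)
print(c[0]); Rm=R.from_rotvec(s["orientation"]).as_matrix();print("tool tilt",Rm[2,0]);
x=-Rm[:2,0]/np.linalg.norm(Rm[:2,0]);cc=s["ee_pos"][:2]+.0242*x; cy=np.array([-cx[1],cx[0]]);print((cc-co)@cx,(cc-co)@cy)
E
```

```text
[ 0.47843912 -0.2087287   0.04969783] [-1.23232342  0.99229235  1.00100668] [-0.02601315  0.3776968  -0.00386467]
[-0.00734372  0.00036564 -0.01183297]
tool tilt -0.10607215022902
0.001215863094097557 -0.0011028749014884022
```

Emit:
servo_tool(
  series=[
    [0, 0, 0, 0, 0, 0, 0.3],
    [0, 0, 0, 0, 0, 0, 0.2],
    [0, 0, 0, 0, 0, 0, 0.1],
    [0, 0, 0, 0, 0, 0, 0],
    [0, 0, 0, 0, 0, 0, 0],
    [0, 0, 0, 0, 0, 0, 0],
  ],
)

```text
t: 15.6
ee_pos: [0.4783, -0.2087, 0.0493]
orientation: [-0.967, 1.455, -1.345]
ft_force: [0.2, 0.7, 0.2]
grip_width: 0.0854
```

Emit:
servo_tool(
  series=[
    [0, 0, 0, -0.1, -1.5, 0, 0],
    [0, 0, 0, -0.2, -2.5, 0, 0],
    [0, 0, 0, -0.2, -2.5, 0, 0],
    [0, 0, -0.106, 0, 0, 0, 0.5],
    [0, 0, 0, 0, 0, 0, 1],
    [0, 0, 0, 0, 0, 0, 1],
    [0, 0, 0, 0, 0, 0, 1],
    [0, 0, 0, 0, 0, 0, 1],
  ],
)

```text
t: 16.27
ee_pos: [0.4768, -0.2109, 0.1138]
orientation: [-1.056, 1.424, -1.42]
ft_force: [-0.5, -0.3, -0.1]
grip_width: 0.0252
```

```bash
cat >> plan.py <<'E'
def chk(s,w):
    cy=np.array([-cx[1],cx[0]])
    A=cloud(w,(s["ee_pos"],s["orientation"])).reshape(-1,3);A=A[w["range_z"].ravel()>0]
    L=np.c_[(A[:,:2]-co)@cx,(A[:,:2]-co)@cy,A[:,2]]
    Q=L[(abs(L[:,0])<.085)&(abs(L[:,1])<.045)&(L[:,2]>.045)&(L[:,2]<.08)]
    for i in range(6):
        M=np.c_[Q[:,:2],np.ones(len(Q))];c=np.linalg.lstsq(M,Q[:,2],rcond=None)[0];r=Q[:,2]-M@c
        Q=Q[abs(r)<(.004 if i<2 else .0025)]
    print("plane slope x,y",c[:2].round(4),"top z@centre",c[2].round(4),len(Q),cv2.minAreaRect((Q[:,:2]*1000).astype(np.float32)),(Q.min(0)*1000).round(1),(Q.max(0)*1000).round(1))
E
python3 - <<'E'
from plan import *
from rig import ctrl,get_image
s=ctrl.sense();w=get_image("wrist");cv2.imwrite(f"pics/wrist10.png",w["pixels"][...,::-1]);print(s["t"],s["ee_pos"],s["ft_force"]);chk(s,w)
d=get_image("scene");cv2.imwrite("pics/scene10.png",cv2.resize(d["pixels"][170:290,150:320,::-1],None,fx=4,fy=4));chk(s,d)
Rm=R.from_rotvec(s["orientation"]).as_matrix();print(Rm.round(3))
g=co+.041*cx; dp,dr=delta([*g,.090],toolR(tc,-1),s);print(dp.round(2),dr.round(3))
E
```

```text
16.2667 [ 0.47679412 -0.21088958  0.11375142] [-0.51836194 -0.27659556 -0.07143001]
plane slope x,y [ 0.0919 -0.0003] top z@centre 0.0634 14400 ((-2.953845977783203, -0.6074447631835938), (119.86815643310547, 58.143775939941406), 0.8199331760406494) [-63.1 -30.   56. ] [57.3 29.3 70.7]
plane slope x,y [0.0821 0.0067] top z@centre 0.0618 366 ((-3.839855194091797, -4.396232604980469), (120.03663635253906, 60.638057708740234), 1.7120312452316284) [-63.5 -34.9  55.1] [56.1 26.8 67.9]
[[-0.289 -0.001  0.957]
 [-0.957  0.002 -0.289]
 [-0.002 -1.    -0.002]]
[-6.65  2.39 -0.02] [ 0.002 -0.001 -0.002]
```

View pics/scene10.png

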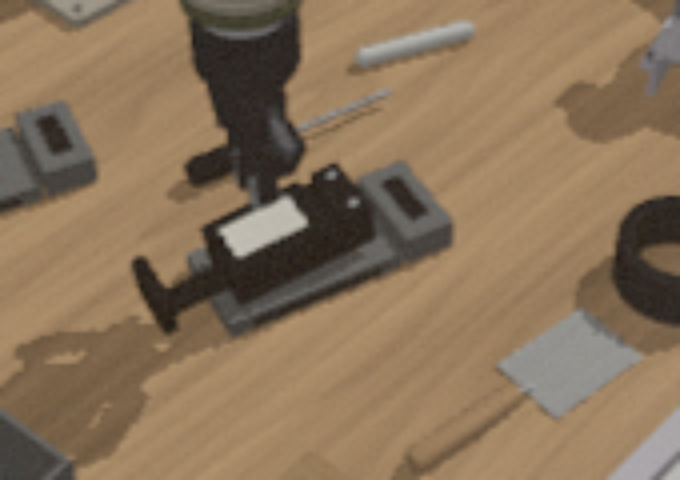

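View pics/wrist10.png

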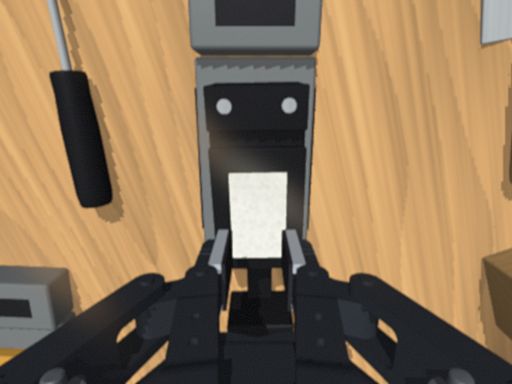

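Emit:
servo_tool(
  series=[
    [0, 0, 0, -2.3, 0, 0, 1],
    [0, 0, 0, -2.3, 0, 0, 1],
    [0, 0, 0, -2.3, 0, 0, 1],
    [0, 0, 0, 0, 0.8, 0, 1],
    [0, 0, 0, 0, 0.8, 0, 1],
    [0, 0, 0, 0, 0.7, 0, 1],
    [0, 0, 0, 0, 0, 0, 1],
    [0, 0, 0, 0, 0, 0, 1],
  ],
)

```text
t: 17.03
ee_pos: [0.4967, -0.1456, 0.0909]
orientation: [-1.057, 1.423, -1.422]
ft_force: [-0.3, 0.3, 0.5]
grip_width: -0.0001
```

Emit:
servo_tool(
  series=[
    [0, 0, 0, 0, 0.15, 0, 1],
    [0, 0, 0, 0, 0.15, 0, 1],
    [0, 0, 0, 0, 0.15, 0, 1],
    [0, 0, 0, 0, 0.1, 0, 1],
    [0, 0, 0, 0, 0.1, 0, 1],
    [0, 0, 0, 0, 0, 0, 1],
  ],
)

```text
t: 17.53
ee_pos: [0.4976, -0.1443, 0.0851]
orientation: [-1.056, 1.421, -1.421]
ft_force: [-1.1, 0.6, 0.4]
grip_width: 0.0001
```

Emit:
servo_tool(
  series=[
    [0, 0, 0, 0, 0.1, 0, 1],
    [0, 0, 0, 0, 0.1, 0, 1],
    [0, 0, 0, 0, 0.1, 0, 1],
    [0, 0, 0, 0, 0, 0, 1],
  ],
)

```text
t: 17.87
ee_pos: [0.4979, -0.1438, 0.0821]
orientation: [-1.056, 1.42, -1.42]
ft_force: [1.1, 1.5, 2.8]
grip_width: -0.0003
```

Emit:
servo_tool(
  series=[
    [0, 0, 0, 0, 0.1, 0, 1],
    [0, 0, 0, 0, 0.1, 0, 1],
    [0, 0, 0, 0, 0.1, 0, 1],
    [0, 0, 0, 0, 0, 0, 1],
  ],
)

```text
t: 18.2
ee_pos: [0.4979, -0.1441, 0.0791]
orientation: [-1.056, 1.42, -1.421]
ft_force: [1.4, 2.6, 3.9]
grip_width: -0.0003
```

Emit:
servo_tool(
  series=[
    [0, 0, 0, 0, 0.1, 0, 1],
    [0, 0, 0, 0, 0.1, 0, 1],
    [0, 0, 0, 0, 0.1, 0, 1],
    [0, 0, 0, 0, 0, 0, 1],
  ],
)

```text
t: 18.53
ee_pos: [0.4979, -0.1442, 0.0761]
orientation: [-1.056, 1.42, -1.421]
ft_force: [2.1, 1.8, 2.3]
grip_width: 0.0007
```

Emit:
servo_tool(
  series=[
    [0, 0, 0, 0, 0.1, 0, 1],
    [0, 0, 0, 0, 0, 0, 1],
    [0, 0, 0, 0, 0, 0, 1],
  ],
)

```text
t: 18.78
ee_pos: [0.4978, -0.1443, 0.0752]
orientation: [-1.056, 1.42, -1.421]
ft_force: [1.9, 3.2, 3.7]
grip_width: -0.0003
```

```bash
python3 - <<'E'
from plan import *
from rig import ctrl,get_image
s=ctrl.sense();w=get_image("wrist");cv2.imwrite(f"pics/wrist11.png",w["pixels"][...,::-1]);print(s["t"],s["ee_pos"],s["ft_force"]);chk(s,w)
d=get_image("scene");cv2.imwrite("pics/scene11.png",cv2.resize(d["pixels"][170:290,150:320,::-1],None,fx=4,fy=4));chk(s,d)
E
```

```text
18.7833 [ 0.49783314 -0.1443271   0.0751863 ] [1.86724769 3.20061921 3.74995418]
plane slope x,y [-0.005  -0.0011] top z@centre 0.0578 3727 ((23.423219680786133, -0.31229209899902344), (75.51128387451172, 58.124481201171875), 1.1700292825698853) [-14.3 -29.   55. ] [61.6 29.3 59.9]
plane slope x,y [-0.0035  0.0066] top z@centre 0.0568 373 ((-0.9795036315917969, -4.038536071777344), (119.80889892578125, 60.593223571777344), 1.6078805923461914) [-60.6 -35.8  54.1] [59.3 26.1 59.3]
```

View pics/scene11.png

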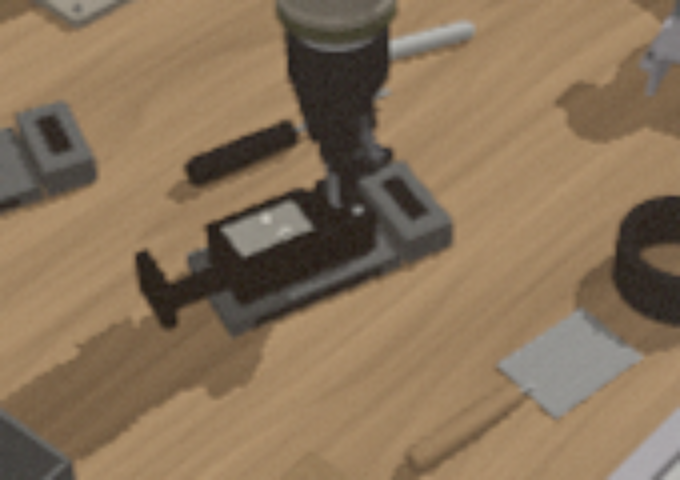

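Emit:
servo_tool(
  series=[
    [0, 0, 0, 0, 0.07, 0, 1],
    [0, 0, 0, 0, 0, 0, 1],
    [0, 0, 0, 0, 0, 0, 1],
  ],
)

```text
t: 19.13
ee_pos: [0.4978, -0.1443, 0.0751]
orientation: [-1.056, 1.421, -1.421]
ft_force: [-2.3, 4.4, 14.2]
grip_width: 0.0001
```

Emit:
servo_tool(
  series=[
    [0, 0, 0, 0, 0.07, 0, 1],
    [0, 0, 0, 0, 0, 0, 1],
    [0, 0, 0, 0, 0, 0, 1],
  ],
)

```text
t: 19.38
ee_pos: [0.4979, -0.1444, 0.075]
orientation: [-1.055, 1.421, -1.42]
ft_force: [-5.8, 5.6, 25.3]
grip_width: -0.0004
```

It's bottomed out: the force rose to 25 N with no further travel. I'll retreat and check.

Emit:
servo_tool(
  series=[
    [0, 0, 0, 0, -0.2, 0, 1],
    [0, 0, 0, 0, -1, 0, 1],
    [0, 0, 0, 0, -3, 0, 1],
    [0, 0, 0, 0, -3.5, 0, 1],
    [0, 0, 0, 0, -3.5, 0, 1],
    [0, 0, 0, 0, -3, 0, 1],
    [0, 0, 0, 0, 0, 0, 1],
    [0, 0, 0, 0, 0, 0, 1],
  ],
)

```text
t: 20.05
ee_pos: [0.4979, -0.1451, 0.2171]
orientation: [-1.054, 1.42, -1.422]
ft_force: [0.5, 0.3, -1.1]
grip_width: 0.0003
```

```bash
python3 - <<'E'
from plan import *
from rig import ctrl,get_image
s=ctrl.sense();w=get_image("wrist");cv2.imwrite(f"pics/wrist12.png",w["pixels"][...,::-1]);print(s["t"],s["ee_pos"],s["ft_force"]);chk(s,w)
d=get_image("scene");cv2.imwrite("pics/scene12.png",d["pixels"][...,::-1]);chk(s,d)
A=cloud(w,(s["ee_pos"],s["orientation"])).reshape(-1,3);cy=np.array([-cx[1],cx[0]])
L=np.c_[(A[:,:2]-co)@cx,(A[:,:2]-co)@cy,A[:,2]]
t=L[(L[:,2]>.024)&(L[:,2]<.036)&(abs(L[:,1])<.07)&(L[:,0]>.07)&(L[:,0]<.14)];print("block",len(t),cv2.minAreaRect((t[:,:2]*1000).astype(np.float32)))
E
```

```text
20.05 [ 0.497852   -0.14508009  0.21709249] [ 0.48362978  0.31337498 -1.12634984]
plane slope x,y [-0.003   0.0007] top z@centre 0.0576 3650 ((17.957378387451172, -0.4128990173339844), (86.29326629638672, 58.056541442871094), 0.8358051776885986) [-25.6 -29.6  55. ] [61.2 29.1 59.9]
plane slope x,y [-0.0074  0.0054] top z@centre 0.0566 395 ((-0.40655517578125, -5.52311897277832), (121.32193756103516, 62.01089096069336), 0.7955976128578186) [-60.9 -36.7  53.7] [60.1 26.2 59.2]
block 3653 ((102.68767547607422, 0.9773483276367188), (84.0194320678711, 43.94212341308594), 89.95374298095703)
```

View pics/wrist12.png

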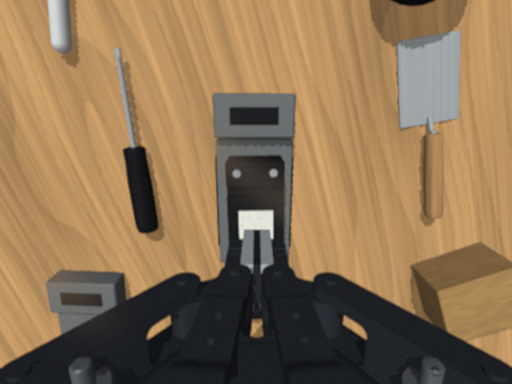

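View pics/scene12.png

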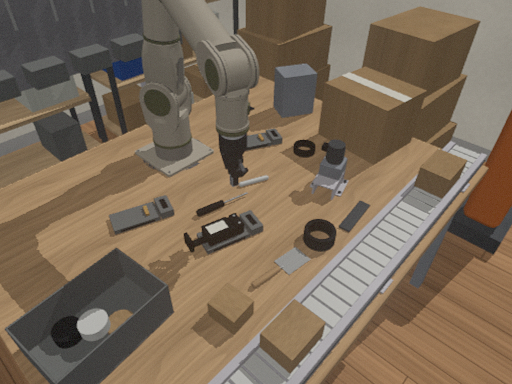

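```bash
python3 -c "
from rig import ctrl
print(ctrl.sign_off())"
```

```text
the job is handed in; nothing more can be done
None
```

The pack is out of the bay and sitting level on the farthest of the three chargers, with the contact bar pressed in. I handed the job in at about 20 s of the 64 s allowed; it reported no verdict.

- **Drawing out:** I pulled the pack by its tab until most of the body was out; the catch gave at about 16 N. I then gripped the body and swung it slightly on the way out, because a straight pull would have pushed the tab into tape roll A. It ended about 20 mm past the required clear line.
- **Placing and pressing:** I laid the pack down tilted so it rested on the bar instead of dropping onto it, let go, and pressed above the bar with closed fingers. At the end the force rose to 25 N with no further travel, so the bar had bottomed out. The highest wrist reading I saw on the pack was about 25 N.
- **Last checks (wrist camera):**
  - The body centre is about 1 mm along and 1–1.5 mm across from the deck centre, lined up within about 0.015 rad.
  - Its slope is at most 0.003 rad, and its top is at 57.6 mm against an ideal 58 mm.
  - The tab hangs over the end away from the block, and the gripper is clear above.
- **Disagreements and limits:** The scene camera put the pack about 5 mm off across and sloped by up to 0.007 rad, probably because it also sees the pack's side. That is still within tolerance. I checked the other items only by eye in the last pictures; those in view looked unmoved.

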